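# Stand the spring tube in its collar and cap it

### The job

First lift the white cap off the steel collar and lay it on the bench, rim down, clear of the collar stand. Then roll the lying brass tube along the bench until its paper strip is on top, pick it up, and stand it in the collar on the stand's base, open end up, with the paper strip facing out of the middle of the window in the collar's wall; let go of it, then put the cap on its mouth, fully home. Leave the dome, the hammer and the jar where they are.

Things in the scene. Friction and masses are not known exactly. Their poses are not given: they have to be found in the camera images.
- stand: Collar stand, fixed: round dark steel base 110 mm across, 10 mm thick, with a steel collar upright in its middle: 48 mm across inside, 66 mm outside, 40 mm tall (top 50 mm above the bench). The collar's wall has a 24 mm wide window, bottom to top, on the stand's -x side (roughly towards the robot's left). Origin: centre of the base's underside; z up.
- tube: Brass tube, 42 mm diameter, 120 mm long, 0.14 kg, lying on the bench at first; rolls freely. Origin: its middle, on its axis. x runs along the tube from the closed bottom to the mouth (the end with the black disc); y points from the axis to the middle of the paper strip. Standing in the collar its origin is 70 mm above the bench.
- tube_mouth (a point): Centre of the tube's mouth, at the end of its axis; axes as the tube's (x points out of the mouth).
- tube_strip (a point): Middle of the cream paper strip (about 14 mm wide, 105 mm long, along the tube's side) on the tube's surface, 21 mm from its axis; axes as the tube's.
- cap: White plastic cap: upside-down cup 58 mm outside, 50 mm inside, 20 mm tall (14 mm deep, 6 mm top), with a round knob on top, 24 mm diameter, from 20 to 43 mm above the lower rim. Origin: centre of the lower rim; z up through the knob. Starts resting on the collar's top. Fully home on the tube, the rim is 14 mm below the tube's mouth.
- dome: Bystander: clear glass dust dome on a round blue tray, 116 mm across, 94 mm tall. Origin under its centre.
- hammer: Bystander: small wooden-handled hammer, 200 mm long, lying. Its x axis runs from handle to head; origin about its middle, on the bench.
- jar: Bystander: amber glass jar with white lid, 64 mm across, 60 mm tall. Origin under its centre.
Things that resemble listed ones, but are neither listed nor needed, are in the scene too. What is shaped like the cap but green or red is not meant.

How it is judged:
On the way, in this order (a step that is already met when the one before it is completed fails the run):
1. the cap lies on the bench, rim down, clear of the stand, released (height (world z) of cap below 0.006 m and angle between cap's own z axis and vertical below 0.1 rad and horizontal distance between cap and stand above 0.08 m and contact force between the fingers and cap below 0.1 N), for 0.2 s.
2. the tube, lying on the bench, has been rolled along until its strip is on top (within 20 degrees) (height (world z) of tube below 0.026 m and angle between tube's own y axis and vertical below 0.35 rad and distance of tube from where it was at the start of the episode above 0.015 m), for 0.2 s.
3. the tube stands in the collar on the base, mouth up, strip at the window (within 20 degrees), released (angle between tube's own x axis and vertical below 0.1 rad and horizontal distance between tube and stand below 0.006 m and height (world z) of tube below 0.074 m and angle between the y axis of tube and the x axis of stand, either way round below 0.35 rad and x of tube_strip in the frame of stand below -0.01 m and contact force between the fingers and tube below 0.1 N), for 0.2 s.
At the end, for the whole second after the job is handed in: The tube stands upright (within 0.1 rad) in the collar on the base (within 6 mm of its centre, not more than 4 mm above its seat), mouth up, its strip within 0.35 rad of the window; the cap is on its mouth, level within 0.1 rad, within 6 mm of centred and within 3 mm of fully home; both at rest (angle between tube's own x axis and vertical below 0.1 rad and horizontal distance between tube and stand below 0.006 m and height (world z) of tube below 0.074 m and angle between the y axis of tube and the x axis of stand, either way round below 0.35 rad and x of tube_strip in the frame of stand below -0.01 m and x of cap in the frame of tube_mouth below -0.011 m and horizontal distance between cap and tube_mouth below 0.006 m and angle between cap's own z axis and vertical below 0.1 rad and linear speed of each of tube, cap below 0.05 m/s); the robot touches nothing.
It fails at once if the dome is moved by more than 20 mm (distance of dome from where it was at the start of the episode above 0.02 m).
It fails at once if the hammer is moved by more than 20 mm (distance of hammer from where it was at the start of the episode above 0.02 m).
It fails at once if the jar is moved by more than 20 mm (distance of jar from where it was at the start of the episode above 0.02 m).
It also fails if it takes over 72 s, if anything falls off the work surface, if the arm or the gripper's body presses on something with over 40 N, if the wrist force passes 120 N, or if a joint passes its speed limit or range.

### The arm

A 7-joint arm with a two-finger parallel gripper is mounted at the origin on the work surface. World frame = base frame: x ahead of the robot, y to its left, z up, the work surface at z = 0. Lengths are in m, angles in rad, forces in N, time in s.
With the tool pointing down it reaches from about 0.4 to 0.9 m from the base axis. Payload 5.6 kg.
Tool frame: the origin (TCP) lies midway between the tips of the shut fingers; the grasp point (between the pads) lies robot.grasp_offset behind it (robot.grasp_offset is the distance from the TCP to the grasp point, in m); z points along the fingers, y is the line along which they close (so a half turn about z gives the same grasp; the last joint's range is limited). The gripper opens to 92 mm and grips with 3 to 60 N. Pads are 20 mm wide; open, the fingers measure 128 mm over their backs; the gripper's body (75 mm by 189 mm) begins 69 mm behind the grasp point.
Start: joints at [1.217, 0.468, -0.012, 1.603, 0.006, 1.071, -0.056], TCP at [0.199, -0.619, 0.215] pointing down, gripper open.
Joint ranges: [-2.53, 2.53], [-0.31, 2.02], [-1.57, 1.55], [0.28, 2.44], [-1.29, 4.43], [0.15, 1.84], [-2.92, 2.92]. Speed limits (rad/s): [2.57, 2.57, 3.14, 3.14, 3.14, 3.14, 3.14].

### API

Orientations are given as a unit quaternion [x, y, z, w].
In Python, from rig import robot, camera, camera_info gives the robot as it stands.
- The arm moves only by the tool servo_tool, never from a script. Its argument "moves" is one flat list of numbers, 7 for each row, row after row: the shift along the tool's x, y, z in mm, then the turn, a rotation vector about the tool's x, y, z in rad, then the opening, from 0 (shut) to 1 (fully open). In form: [dx, dy, dz, ax, ay, az, grip, dx, dy, dz, ax, ay, az, grip, ...]. A call has 1 to 5 rows; each row is the pose to reach, as a shift and turn from the pose commanded when the call began, along the tool's axes at that moment; what a row does not reach only later rows make up. A row lasts 1/12 s, in which the tool goes at most 41.7 mm and 7.16 degrees, less where a joint would pass 70% of its speed; a pose out of reach is approached as far as the arm can. A call with a gripper value outside its range is refused whole. The fingers move at their own pace and stop on an object; "grip_force" is the grip in N (left out, the last holds). Time passes only in rows, so rows that repeat a pose let the fingers close. It gives the time, the measured TCP pose, the force, the opening and the grip force at its end, in the units of the state.
- robot.get_obs(): the state, without advancing time (a new reading comes with each control period).
- camera(name): name is "scene" or "top" or "wrist"; returns the picture (420x560x3 uint8, red, green, blue); there is no depth.
- camera_info(name): a dict with "intrinsics" (3x3 intrinsics, pixels), "rvec" (rotation vector, rad) and "tvec" (3), from world to camera coordinates, as OpenCV has them. Camera axes: x right, y down, z forward; pixel columns grow to the right and rows downward; lengths in m; the calibration is good to about 2 mm. A picture is of the moment at which its call begins: read the wrist's pose just before it. camera_info takes no time and is no camera call; for the wrist camera it gives the pose at the moment of the call.
- robot.finish_job(): hands the job in; it is judged then, once.
The state is a dict: "clock": time; "joints": joint angles; "joint_velocities": joint speeds; "joint_torque": joint torques, N m; "eef_pos": TCP position; "tcp_rot": TCP orientation; "force": force on the tool from outside, world axes, zero at the start; "torque": the same for the moment, N m; "gripper_width": finger opening in m; "finger_force": force on a finger pad.
Only numpy, scipy, OpenCV 4.12 (cv2) and the standard library are available. Lean on these libraries where they do the work, as an engineer would, in place of code of your own. Each camera call takes 0.05 s, during which the arm holds its last target. There are 200 camera calls.

## Working session

There is one attempt and no reset: what is moved stays moved. The work goes in short steps, Python scripts to look and compute and a tool call to move; the robot and the scene stay as the last step left them, time stands still between calls to the robot, and variables do not carry over. Pictures are saved under pics/ and viewed, at most 10 in all, crops included, and the job is handed in when it is done.

Besides the shell and the picture viewer there is one more tool, called by a JSON object that holds its "op" and its "data", one argument or row to a line. servo_tool: Moves the arm, as the interface text tells. Its arguments: {"type":"object","properties":{"moves":{"type":"array","items":{"type":"number"}},"grip_force":{"type":"number"}},"required":["moves"]}

```bash
mkdir -p pics; ls
python3 - <<'E'
from rig import robot,camera,camera_info
import cv2
for n in("scene","top"):
    i=camera(n); cv2.imwrite(f"pics/{n}0.png",i[...,::-1])
    c=camera_info(n); print(n,c)
o=robot.get_obs(); print(o, robot.grasp_offset)
E
```

```text
pics
scene {'intrinsics': array([[504.49121736,   0.        , 284.59684545],
       [  0.        , 504.49121736, 205.42088416],
       [  0.        ,   0.        ,   1.        ]]), 'rvec': array([ 2.34465208,  1.11427578, -0.33227156]), 'tvec': array([-0.39538315, -0.38775426,  1.49870761])}
top {'intrinsics': array([[415.67858417,   0.        , 280.71442013],
       [  0.        , 415.67858417, 221.67846052],
       [  0.        ,   0.        ,   1.        ]]), 'rvec': array([ 2.1983023 , -2.1620206 ,  0.07836231]), 'tvec': array([-0.00355498,  0.65819729,  1.0712472 ])}
{'clock': 0.1, 'joints': array([ 1.21701489,  0.46825513, -0.01164238,  1.6035081 ,  0.0060361 ,
        1.07138641, -0.05633228]), 'joint_velocities': array([ 0.00186273, -0.00427608, -0.00060523, -0.00270616, -0.0006259 ,
       -0.00011549,  0.0017952 ]), 'joint_torque': array([ 4.71981421e-04, -5.21645522e+01, -1.26300490e-02, -2.44368821e+01,
       -5.67750132e-02,  1.40377416e-02,  8.78556330e-05]), 'eef_pos': array([ 0.19856644, -0.61839452,  0.21376737]), 'tcp_rot': array([ 9.87954272e-01,  1.54744232e-01, -1.79477195e-04, -7.39875123e-04]), 'force': array([0.72389789, 0.11009907, 0.69496634]), 'torque': array([-0.01514416,  0.05886734, -0.06643689]), 'finger_force': 0.0, 'gripper_width': 0.09200290839111654} 0.0187
```

View pics/scene0.png

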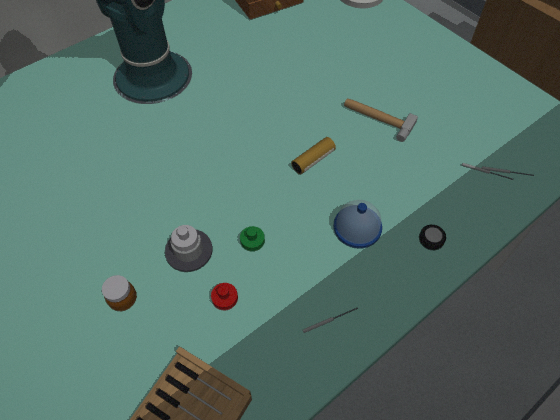

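View pics/top0.png

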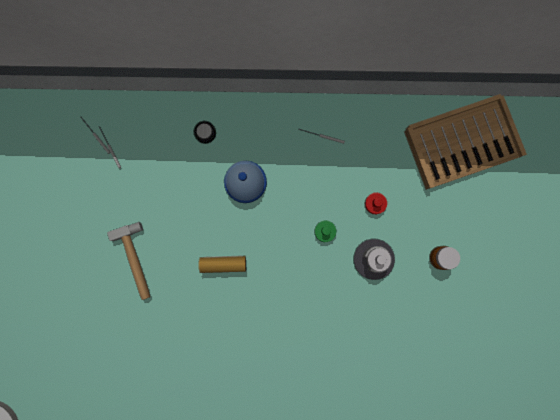

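The scene shot has the white-knobbed cap on the dark stand at (185,240), with the tube at (314,155). The top shot has the cap at (379,260), the tube at (222,265), the jar at (445,258), the dome at (245,182) and the hammer at (133,260).

Candidates for the cap (top pixels):
- white on the collar (379,260)
- green (325,231)
- red (376,204)
- jar lid (448,258)
- black and grey round item (205,132)

I choose the white one on the collar.

```bash
cat > h.py <<'E'
import numpy as np, cv2
from scipy.spatial.transform import Rotation as R
from rig import robot,camera,camera_info
def ray(n,uv,c=None):
    c=c or camera_info(n); M=cv2.Rodrigues(c['rvec'])[0]
    d=M.T@np.linalg.solve(c['intrinsics'],[*uv,1.]); return -M.T@c['tvec'],d
def at(n,uv,z,c=None):
    o,d=ray(n,uv,c); return o+d*(z-o[2])/d[2]
def proj(n,p,c=None):
    c=c or camera_info(n)
    return cv2.projectPoints(np.atleast_2d(np.array(p,float)),c['rvec'],c['tvec'],c['intrinsics'],None)[0][:,0]
E
python3 - <<'E'
from h import *
for nm,uv,z in [("tubeL",(200,265),.021),("tubeR",(245,264),.021),("base",(375,259),.01),("cap knob",(381,260),.09),("jar",(448,258),.06),("dome",(245,182),.03),("green",(325,231),.02),("red",(376,204),.02),("hhead",(125,231),.01),("hend",(145,298),.01)]:
    print(nm,at("top",uv,z).round(3))
for nm,uv,z in [("base",(188,250),.01),("knob",(183,231),.093),("tubeL",(298,167),.021),("tubeR",(330,145),.021)]: print('scene',nm,at("scene",uv,z).round(3))
s=cv2.imread("pics/scene0.png");t=cv2.imread("pics/top0.png")
f=lambda i,x,y:cv2.resize(i[y:y+70,x:x+90],None,fx=4.4,fy=4.2,interpolation=cv2.INTER_CUBIC)
cv2.imwrite("pics/c1.png",np.vstack([np.hstack([f(s,270,120),f(t,178,230)]),np.hstack([f(s,140,205),f(t,330,225)])]))
E
```

```text
tubeL [0.541 0.218 0.021]
tubeR [0.545 0.099 0.021]
base [ 0.564 -0.244  0.01 ]
cap knob [ 0.563 -0.241  0.09 ]
jar [ 0.57  -0.418  0.06 ]
dome [0.762 0.104 0.03 ]
green [ 0.636 -0.11   0.02 ]
red [ 0.71  -0.245  0.02 ]
hhead [0.627 0.423 0.01 ]
hend [0.451 0.362 0.01 ]
scene base [ 0.569 -0.241  0.01 ]
scene knob [ 0.569 -0.238  0.093]
scene tubeL [0.551 0.105 0.021]
scene tubeR [0.548 0.217 0.021]
```

View pics/c1.png

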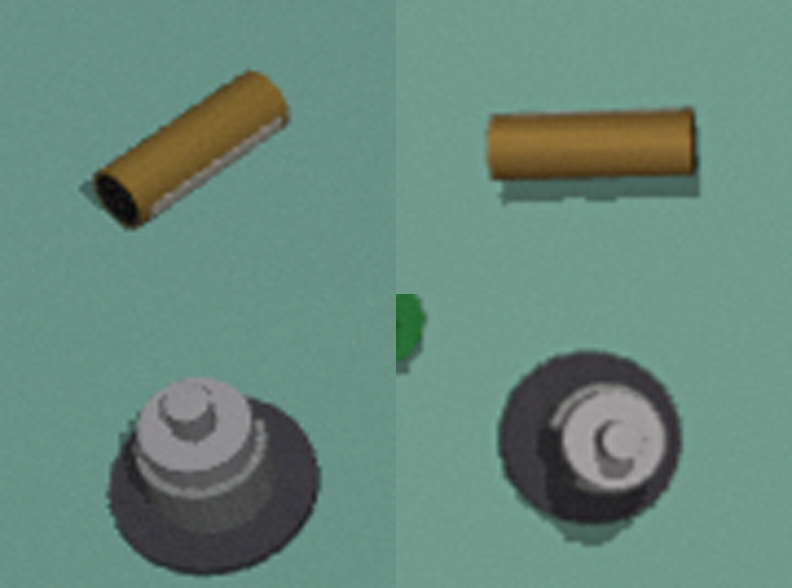

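Scene crop: the strip is on the tube's +x side, roughly level, and the black mouth faces -y. So I roll the tube towards the robot by about 33 mm. The white knobbed cap on the collar is confirmed. Next I move above the stand with the tool y axis along world +x.

{"op": "servo_tool", "data": {
  "moves": [176,-94,0,0,0,0,1,176,-94,0,0,0,0,1,176,-94,0,0,0,0,1,176,-94,0,0,0,0,1,176,-94,0,0,0,0,1]
}}

```text
clock: 0.52
eef_pos: [0.3398, -0.4725, 0.2143]
tcp_rot: [0.988, 0.156, 0.0, -0.001]
force: [0.2, -0.9, 0.3]
gripper_width: 0.0919
finger_force: 0.0
```

{"op": "servo_tool", "data": {
  "moves": [176,-94,0,0,0,0,1,176,-94,0,0,0,0,1,176,-94,0,0,0,0,1,176,-94,0,0,0,0,1,176,-94,0,0,0,0,1]
}}

```text
clock: 0.93
eef_pos: [0.4784, -0.329, 0.2144]
tcp_rot: [0.988, 0.156, 0.0, -0.001]
force: [1.2, -1.3, 0.1]
gripper_width: 0.0919
finger_force: 0.0
```

{"op": "servo_tool", "data": {
  "moves": [112,-59,0,0,0,-0.63,1,112,-59,0,0,0,-0.63,1,112,-59,0,0,0,-0.63,1,112,-59,0,0,0,-0.63,1,112,-59,0,0,0,-0.63,1]
}}

```text
clock: 1.35
eef_pos: [0.567, -0.2377, 0.214]
tcp_rot: [0.89, 0.457, 0.0, -0.001]
force: [-0.2, -1.1, 0.0]
gripper_width: 0.0917
finger_force: 0.0
```

{"op": "servo_tool", "data": {
  "moves": [0,0,0,0,0,-0.63,1,0,0,0,0,0,-0.63,1,0,0,0,0,0,-0.63,1,0,0,0,0,0,-0.63,1,0,0,0,0,0,-0.63,1]
}}

```text
clock: 1.77
eef_pos: [0.5647, -0.2417, 0.2141]
tcp_rot: [0.708, 0.706, -0.0, -0.0]
force: [0.4, -0.4, 0.6]
gripper_width: 0.0921
finger_force: 0.0
```

Run:
```python
from h import *
o=robot.get_obs(); print(o['clock'],o['eef_pos'],R.from_quat(o['tcp_rot']).as_matrix().round(3),o['joints'].round(2))
c=camera_info("wrist");i=camera("wrist"); cv2.imwrite("pics/w1.png",i[...,::-1]);np.save("w1.npy",[c],allow_pickle=True)
M=cv2.Rodrigues(c['rvec'])[0]; print("cam",-M.T@c['tvec'],M[2])
print(proj("wrist",[[.566,-.241,.093],[.566,-.241,.01]],c))
```

```text
1.7667 [ 0.56467136 -0.24171983  0.21405176] [[ 0.004  1.    -0.001]
 [ 1.    -0.004  0.   ]
 [ 0.    -0.001 -1.   ]] [ 0.68  0.45 -0.44  1.67  0.22  1.07  0.17]
cam [ 0.56575513 -0.1597258   0.38460169] [-0.00096752 -0.2876266  -0.95774214]
[[283.63288751 198.4626565 ]
 [283.52109214 177.23294605]]
```

View pics/w1.png

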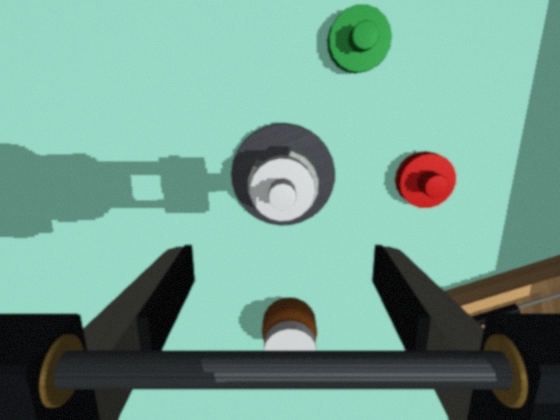

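The wrist view shows the knob at (283,193) and the base centred at (283,174), so the stand is near (0.566, -0.238). Now I descend, grip the knob and lift the cap.

{"op": "servo_tool", "data": {
  "moves": [4,1.5,100,0,0,0,1,4,1.5,100,0,0,0,1,4,1.5,120,0,0,0,1,4,1.5,140,0,0,0,1,4,1.5,140,0,0,0,1]
}}

```text
clock: 2.23
eef_pos: [0.5626, -0.2366, 0.0692]
tcp_rot: [0.711, 0.703, -0.002, -0.005]
force: [0.3, 0.4, -0.7]
gripper_width: 0.0919
finger_force: 0.0
```

{"op": "servo_tool", "data": {
  "moves": [0,0,0,0,0,0,0,0,0,0,0,0,0,0,0,0,0,0,0,0,0,0,0,0,0,0,0,0,0,0,0,0,0,0,0],
  "grip_force": 20
}}

```text
clock: 2.65
eef_pos: [0.5674, -0.2383, 0.0762]
tcp_rot: [0.711, 0.703, 0.0, 0.001]
force: [0.6, -0.3, -0.4]
gripper_width: 0.0606
finger_force: 0.0
```

{"op": "servo_tool", "data": {
  "moves": [0,0,0,0,0,0,0,0,0,0,0,0,0,0,0,0,0,0,0,0,0]
}}

```text
clock: 2.9
eef_pos: [0.5666, -0.238, 0.0749]
tcp_rot: [0.711, 0.703, 0.0, 0.0]
force: [-0.1, -0.1, -0.4]
gripper_width: 0.0407
finger_force: 0.0
```

{"op": "servo_tool", "data": {
  "moves": [0,0,1,0,0,0,0,0,0,1,0,0,0,0,0,0,1,0,0,0,0,0,0,1,0,0,0,0,0,0,1,0,0,0,0]
}}

```text
clock: 3.32
eef_pos: [0.5665, -0.2378, 0.0734]
tcp_rot: [0.711, 0.704, -0.0, -0.0]
force: [-0.7, -0.1, -0.3]
gripper_width: 0.0231
finger_force: 20.0
```

{"op": "servo_tool", "data": {
  "moves": [0,0,0,0,0,0,0,0,0,0,0,0,0,0]
}}

```text
clock: 3.48
eef_pos: [0.5665, -0.2378, 0.0735]
tcp_rot: [0.711, 0.704, -0.0, -0.0]
force: [-0.1, -0.3, 0.2]
gripper_width: 0.0234
finger_force: 20.0
```

{"op": "servo_tool", "data": {
  "moves": [0,0,-20,0,0,0,0,0,0,-50,0,0,0,0,0,0,-70,0,0,0,0,0,0,-70,0,0,0,0]
}}

```text
clock: 3.82
eef_pos: [0.5694, -0.2386, 0.1482]
tcp_rot: [0.711, 0.704, 0.002, 0.004]
force: [1.0, 0.1, -0.9]
gripper_width: 0.0235
finger_force: 20.0
```

{"op": "servo_tool", "data": {
  "moves": [-32,-126,0,0,0,0,0,-32,-126,0,0,0,0,0,-32,-126,0,0,0,0,0,-32,-126,0,0,0,0,0,-32,-126,35,0,0,0,0]
}}

```text
clock: 4.23
eef_pos: [0.4409, -0.2724, 0.1128]
tcp_rot: [0.712, 0.702, 0.0, 0.005]
force: [1.5, -0.9, -0.4]
gripper_width: 0.0234
finger_force: 20.0
```

{"op": "servo_tool", "data": {
  "moves": [0,0,35,0,0,0,0,0,0,65,0,0,0,0,0,0,80,0,0,0,0,0,0,84,0,0,0,0,0,0,84,0,0,0,0]
}}

```text
clock: 4.65
eef_pos: [0.4392, -0.2678, 0.0234]
tcp_rot: [0.711, 0.704, -0.001, -0.002]
force: [0.1, 0.4, -0.3]
gripper_width: 0.0234
finger_force: 20.0
```

{"op": "servo_tool", "data": {
  "moves": [0,0,0,0,0,0,0,0,0,0,0,0,0,0,0,0,0,0,0,0,0]
}}

```text
clock: 4.9
eef_pos: [0.4405, -0.2686, 0.0248]
tcp_rot: [0.711, 0.704, 0.0, 0.0]
force: [0.5, -0.6, -0.5]
gripper_width: 0.0233
finger_force: 20.0
```

{"op": "servo_tool", "data": {
  "moves": [0,0,1,0,0,0,0,0,0,1,0,0,0,0,0,0,1,0,0,0,1,0,0,1,0,0,0,1,0,0,1,0,0,0,1]
}}

```text
clock: 5.32
eef_pos: [0.4403, -0.2686, 0.0237]
tcp_rot: [0.711, 0.704, 0.0, 0.0]
force: [-0.1, -0.3, 0.2]
gripper_width: 0.0412
finger_force: 0.0
```

{"op": "servo_tool", "data": {
  "moves": [0,0,0,0,0,0,1,0,0,0,0,0,0,1,0,0,0,0,0,0,1,0,0,0,0,0,0,1]
}}

```text
clock: 5.65
eef_pos: [0.4403, -0.2686, 0.0236]
tcp_rot: [0.711, 0.704, 0.0, 0.0]
force: [-0.1, -0.6, -0.6]
gripper_width: 0.0676
finger_force: 0.0
```

{"op": "servo_tool", "data": {
  "moves": [0,0,-190,0,0,0,1,0,0,-190,0,0,0,1,0,0,-190,0,0,0,1,0,0,-190,0,0,0,1,0,0,-190,0,0,0,1]
}}

```text
clock: 6.07
eef_pos: [0.4418, -0.2691, 0.2182]
tcp_rot: [0.711, 0.704, 0.001, 0.003]
force: [0.1, 0.3, -0.0]
gripper_width: 0.0921
finger_force: 0.0
```

{"op": "servo_tool", "data": {
  "moves": [-20,127,0,0,0,0,1,-20,127,0,0,0,0,1,-20,127,0,0,0,0,1,-20,127,0,0,0,0,1,-20,127,0,0,0,0,1]
}}

```text
clock: 6.48
eef_pos: [0.5686, -0.2891, 0.2124]
tcp_rot: [0.71, 0.704, 0.0, -0.001]
force: [-0.9, 0.3, 0.2]
gripper_width: 0.092
finger_force: 0.0
```

Run:
```python
from h import *
o=robot.get_obs(); print(o['clock'],o['eef_pos'])
c=camera_info("wrist");i=camera("wrist"); np.save("w2.npy",[c],allow_pickle=True)
u=proj("wrist",[.566,-.238,.05],c)[0]; print(u)
x,y=u.astype(int); a=cv2.resize(i[max(0,y-90):y+90,max(0,x-90):x+90],None,fx=3,fy=3,interpolation=cv2.INTER_CUBIC)
t=camera("top");T=proj("top",[.50,-.25,.0])[0].astype(int)
b=t[T[1]-50:T[1]+50,T[0]-25:T[0]+25]; b=cv2.resize(b,(260,a.shape[0]))
cv2.imwrite("pics/w2.png",np.hstack([a,b])[...,::-1]);print(x-90,y-90)
```

```text
6.4833 [ 0.56863009 -0.28905495  0.21237568]
[278.729589   132.66140056]
188 42
```

View pics/w2.png

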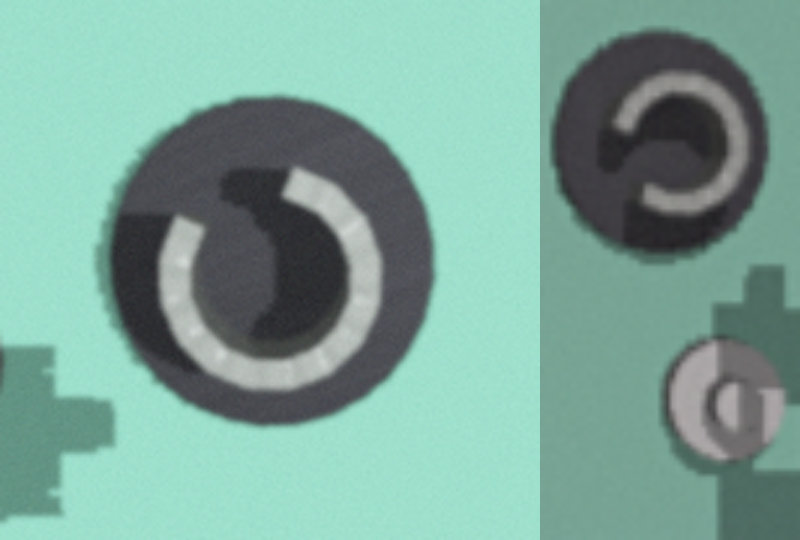

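The cap sits rim-down on the bench, and the collar window opens towards the upper left of the wrist view. I'll fit the collar circle in world coordinates.

```bash
cat > fit.py <<'E'
from h import *
from scipy.optimize import least_squares
c=np.load("w2.npy",allow_pickle=True)[0]
a=cv2.imread("pics/w2.png")[:,:540].astype(int)
m=(a.min(2)>125)&(np.ptp(a,axis=2)<30); m=cv2.morphologyEx(m.astype('uint8'),cv2.MORPH_OPEN,np.ones((5,5)))
v,u=np.nonzero(m); P=np.array([at("w",(188+(x+.5)/3-.5,42+(y+.5)/3-.5),.05,c)[:2] for x,y in zip(u[::9],v[::9])])
s=least_squares(lambda q:np.clip(abs(np.hypot(*(P-q[:2]).T)-.0285)-.0045,0,None),[.566,-.238]); C=s.x
s2=least_squares(lambda q:np.hypot(*(P-q[:2]).T)-q[2],[.566,-.238,.028],loss='soft_l1',f_scale=.003);print(C,s2.x)
for x,y in[(190,224),(290,182)]:
    p=at("w",(188+x/3,42+y/3),.05,c)[:2]-s2.x[:2]; print(np.degrees(np.arctan2(*p[::-1])),np.hypot(*p))
th=np.degrees(np.arctan2(*(P-s2.x[:2]).T[::-1]))%360; h=np.histogram(th,72,(0,360))[0];print(np.nonzero(h<h.max()*.3)[0]*5,h)
b=(a.max(2)<110);v,u=np.nonzero(cv2.morphologyEx(b.astype('uint8'),cv2.MORPH_OPEN,np.ones((9,9))))
E
python3 fit.py
```

```text
[ 0.56526029 -0.24033819] [ 0.56525228 -0.24026945  0.02895937]
144.9810749002424 0.02867211787920767
77.52713196860526 0.028913236185427408
[ 80  85  90  95 100 105 110 115 120 125 130 135 140] [29 30 30 30 30 32 34 29 30 32 30 34 32 33 32 26  1  0  0  0  0  0  0  0
  0  0  0  0 10 29 32 29 30 33 31 31 32 28 31 26 30 28 28 28 30 30 30 28
 27 26 25 30 27 24 28 30 27 29 29 27 29 27 24 26 29 30 30 28 29 30 30 26]
```

The window centre is at about 111° world bearing and the collar centre near (0.565, -0.240). Now to the tube.

{"op": "servo_tool", "data": {
  "moves": [200,-10,0,0,0,0,1,200,-10,0,0,0,0,1,200,-10,0,0,0,0,1,200,-10,0,0,0,0,1,200,-10,0,0,0,0,1]
}}

```text
clock: 7.0
eef_pos: [0.557, -0.0872, 0.2142]
tcp_rot: [0.71, 0.704, -0.0, 0.0]
force: [-0.5, 0.3, -0.6]
gripper_width: 0.0917
finger_force: 0.0
```

{"op": "servo_tool", "data": {
  "moves": [200,-10,0,0,0,0,1,200,-10,0,0,0,0,1,200,-10,0,0,0,0,1,200,-10,0,0,0,0,1,200,-10,0,0,0,0,1]
}}

```text
clock: 7.42
eef_pos: [0.5492, 0.1125, 0.2143]
tcp_rot: [0.71, 0.704, -0.0, 0.001]
force: [0.9, 0.2, -0.2]
gripper_width: 0.0917
finger_force: 0.0
```

{"op": "servo_tool", "data": {
  "moves": [45,0,0,0,0,0.01,1,45,0,0,0,0,0.01,1,45,0,0,0,0,0.01,1]
}}

```text
clock: 7.67
eef_pos: [0.5498, 0.1577, 0.2141]
tcp_rot: [0.712, 0.702, 0.0, 0.0]
force: [-0.9, -0.8, 0.0]
gripper_width: 0.0918
finger_force: 0.0
```

Run:
```python
from h import *
c2=np.load("w2.npy",allow_pickle=True)[0]
print("base",at("w",(188+272/3,42+260.5/3),.01,c2))
o=robot.get_obs(); print(o['clock'],o['eef_pos'],R.from_quat(o['tcp_rot']).as_matrix().round(3),o['joints'].round(2))
c=camera_info("wrist");i=camera("wrist"); np.save("w3.npy",[c],allow_pickle=True);cv2.imwrite("pics/w3full.png",i[...,::-1])
u=proj("wrist",[.545,.158,.02],c)[0]; print(u)
x,y=u.astype(int); x0,y0=x-100,max(0,y-75); cv2.imwrite("pics/w3.png",cv2.resize(i[y0:y0+150,x0:x0+200],None,fx=4,fy=4,interpolation=cv2.INTER_CUBIC)[...,::-1]);print(x0,y0)
```

```text
base [ 0.56549901 -0.23790337  0.01      ]
7.6667 [0.54982173 0.15772658 0.21410683] [[ 0.015  1.     0.   ]
 [ 1.    -0.015 -0.   ]
 [-0.     0.    -1.   ]] [ 0.13  0.41 -0.6   1.77  0.26  1.04 -0.58]
[277.29780543 179.80310201]
177 104
```

View pics/w3.png

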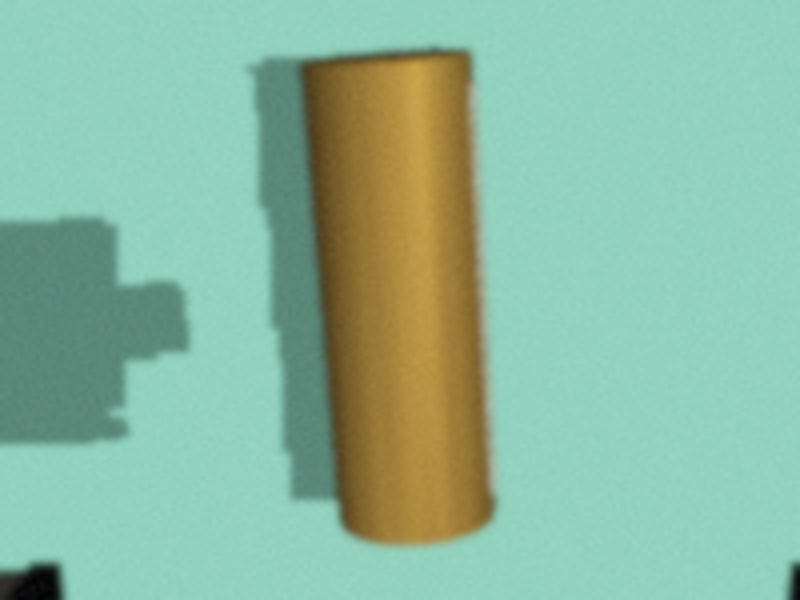

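Wrist view: the tube axis runs from (388,55) at the closed end to (415,540) at the mouth. The strip is a thin sliver on the right (+x) edge. I'll unwrap the cylinder from both views to get the roll angle.

```bash
cat > roll.py <<'E'
from h import *
def ends(uvs,x0,y0,s,c,z=.021): return [at("w",(x0+u/s,y0+v/s),z,c) for u,v in uvs]
def unwrap(img,cam,mid,ax,c=None,st=5):
    hsv=cv2.cvtColor(img,cv2.COLOR_BGR2HSV)
    side=np.cross([0,0,1.],ax)*1.; side*=np.sign(side[0])  # +x side
    o=-cv2.Rodrigues(c['rvec'])[0].T@c['tvec']; r=[]
    for th in range(-60,241,st):   # 0=+x horizontal, 90=top
        t=np.radians(th); n=np.cos(t)*side+np.sin(t)*np.array([0,0,1.])
        P=mid+.021*n+np.outer(np.linspace(-.035,.035,25),ax)
        if (o-P[12])@n/np.linalg.norm(o-P[12])<.08: continue
        uv=proj(cam,P,c).astype('float32'); S=cv2.remap(hsv,uv[:,:1].copy(),uv[:,1:].copy(),cv2.INTER_LINEAR)[:,0,1]
        r.append((th,int(np.median(S))))
    return r
E
python3 - <<'E'
from roll import *
c=np.load("w3.npy",allow_pickle=True)[0]
# silhouettes: top edge pts (closed) & bottom, side edges mid -> axis
A=at("w",(177+388/4,104+60/4),.021,c);B=at("w",(177+415/4,104+540/4),.010,c)
L=at("w",(177+324/4,104+298/4),.021,c);Rr=at("w",(177+481/4,104+298/4),.021,c)
print(A,B,"mid across",(L+Rr)/2,np.linalg.norm(L-Rr))
ax=(B-A);ax[2]=0;ax/=np.linalg.norm(ax)
sc=cv2.imread("pics/scene0.png");cs=camera_info("scene")
m=(L+Rr)/2; mid=np.array([m[0],(A[1]+B[1])/2,.021]);print(mid,np.degrees(np.arctan2(ax[1],ax[0])))
print("w",unwrap(cv2.imread("pics/w3full.png"),"wrist",mid,ax,c))
print("s",unwrap(sc,"scene",mid,ax,cs)); print("s+2",unwrap(sc,"scene",mid+[.003,0,0],ax,cs))
# silhouette check in the scene: gold tube blob centroid
h=cv2.cvtColor(sc,cv2.COLOR_BGR2HSV);mm=(h[...,0]<25)&(h[...,1]>100);mm[:130]=0;mm[185:]=0;mm[:,:285]=0;mm[:,345:]=0
print(np.argwhere(mm).mean(0)[::-1],proj("scene",mid,cs))
E
```

```text
[0.54289139 0.21876603 0.021     ] [0.54743717 0.08883683 0.01      ] mid across [0.54537723 0.15957874 0.021     ] 0.04004175288226388
[0.54537723 0.15380143 0.021     ] -87.99623302724784
w [(10, 42), (15, 43), (20, 49), (25, 82), (30, 122), (35, 157), (40, 165), (45, 165), (50, 164), (55, 164), (60, 163), (65, 163), (70, 162), (75, 163), (80, 163), (85, 162), (90, 163), (95, 164), (100, 164), (105, 164), (110, 165), (115, 165), (120, 166), (125, 165), (130, 166), (135, 165), (140, 165), (145, 165), (150, 156), (155, 128), (160, 90), (165, 74), (170, 68)]
s [(-20, 31), (-15, 28), (-10, 26), (-5, 23), (0, 24), (5, 26), (10, 34), (15, 62), (20, 105), (25, 143), (30, 156), (35, 160), (40, 160), (45, 160), (50, 161), (55, 161), (60, 161), (65, 161), (70, 161), (75, 162), (80, 161), (85, 160), (90, 161), (95, 162), (100, 162), (105, 161), (110, 159), (115, 153), (120, 138), (125, 115), (130, 91), (135, 79), (140, 69)]
s+2 [(-20, 67), (-15, 65), (-10, 57), (-5, 49), (0, 39), (5, 29), (10, 23), (15, 25), (20, 31), (25, 62), (30, 116), (35, 151), (40, 158), (45, 161), (50, 160), (55, 161), (60, 161), (65, 161), (70, 161), (75, 161), (80, 161), (85, 161), (90, 161), (95, 161), (100, 161), (105, 163), (110, 162), (115, 161), (120, 160), (125, 158), (130, 155), (135, 147), (140, 139)]
[313.994614   152.97666068] [[311.08732903 156.23950289]]
```

Strip centre is about 4° above horizontal on the +x side, so about 86° of roll, or 31.5 mm towards -x. I'll straddle the tube loosely and roll it caged between the fingers.

{"op": "servo_tool", "data": {
  "moves": [-2,-4,40,0,0,-0.05,1,-2,-4,80,0,0,-0.05,1,-2,-4,120,0,0,-0.05,1,-2,-4,150,0,0,-0.05,1,-2,-4,170,0,0,-0.05,1]
}}

```text
clock: 8.13
eef_pos: [0.5456, 0.1488, 0.0404]
tcp_rot: [0.698, 0.716, -0.003, -0.0]
force: [0.4, -0.1, 0.4]
gripper_width: 0.0918
finger_force: 0.0
```

{"op": "servo_tool", "data": {
  "moves": [0,0,15,0,0,0,1,0,0,28,0,0,0,1,0,0,36,0,0,0,1,0,0,36,0,0,0,1,0,0,36,0,0,0,1]
}}

```text
clock: 8.55
eef_pos: [0.5478, 0.1526, 0.0079]
tcp_rot: [0.697, 0.717, 0.0, 0.0]
force: [0.3, -0.1, 0.1]
gripper_width: 0.0921
finger_force: 0.0
```

{"op": "servo_tool", "data": {
  "moves": [0,0,0,0,0,0,0.6,0,0,0,0,0,0,0.54,0,0,0,0,0,0,0.54,0,0,0,0,0,0,0.54,0,0,0,0,0,0,0.54],
  "grip_force": 5
}}

```text
clock: 8.97
eef_pos: [0.5477, 0.1534, 0.008]
tcp_rot: [0.696, 0.718, 0.0, 0.0]
force: [-0.7, 0.1, -0.1]
gripper_width: 0.0603
finger_force: 0.0
```

{"op": "servo_tool", "data": {
  "moves": [0,0,0,0,0,0,0.54,0,0,0,0,0,0,0.54]
}}

```text
clock: 9.13
eef_pos: [0.5475, 0.1534, 0.0076]
tcp_rot: [0.696, 0.718, 0.0, 0.0]
force: [0.4, -0.1, -0.5]
gripper_width: 0.0499
finger_force: 0.0
```

{"op": "servo_tool", "data": {
  "moves": [0,-1.5,0,0,0,0,0.54,0,-3.5,0,0,0,0,0.54,0,-5.5,0,0,0,0,0.54,0,-8,0,0,0,0,0.54,0,-10.5,0,0,0,0,0.54]
}}

```text
clock: 9.55
eef_pos: [0.5368, 0.1531, 0.0076]
tcp_rot: [0.696, 0.718, 0.0, 0.0]
force: [1.0, -0.6, 0.0]
gripper_width: 0.0497
finger_force: 0.0
```

{"op": "servo_tool", "data": {
  "moves": [0,-2.5,0,0,0,0,0.54,0,-5,0,0,0,0,0.54,0,-7.5,0,0,0,0,0.54,0,-10,0,0,0,0,0.54,0,-12.5,0,0,0,0,0.54]
}}

```text
clock: 9.97
eef_pos: [0.5242, 0.1527, 0.0076]
tcp_rot: [0.696, 0.718, 0.0, 0.0]
force: [0.1, 0.7, -0.1]
gripper_width: 0.0499
finger_force: 0.1
```

{"op": "servo_tool", "data": {
  "moves": [0,-2.5,0,0,0,0,0.54,0,-4.5,0,0,0,0,0.54,0,-6,0,0,0,0,0.54,0,-7,0,0,0,0,0.54,0,-7.5,0,0,0,0,0.54]
}}

```text
clock: 10.38
eef_pos: [0.5168, 0.1525, 0.0075]
tcp_rot: [0.696, 0.718, -0.0, -0.0]
force: [0.2, 0.2, -0.1]
gripper_width: 0.0493
finger_force: 0.1
```

Run:
```python
from h import *
o=robot.get_obs(); print(o['clock'],o['eef_pos'],o['force'],o['gripper_width'])
c=camera_info("wrist");i=camera("wrist"); np.save("w4.npy",[c],allow_pickle=True);cv2.imwrite("pics/w4.png",i[...,::-1])
s=camera("scene");cv2.imwrite("pics/s4.png",s[...,::-1]);cv2.imwrite("pics/s4c.png",np.hstack([cv2.resize(i,(400,300)),cv2.resize(s[110:185,260:360],(400,300))])[...,::-1])
```

```text
10.3833 [0.5167951  0.15247124 0.00753941] [ 0.2003571   0.24569503 -0.14114704] 0.049276120269560124
```

View pics/s4c.png

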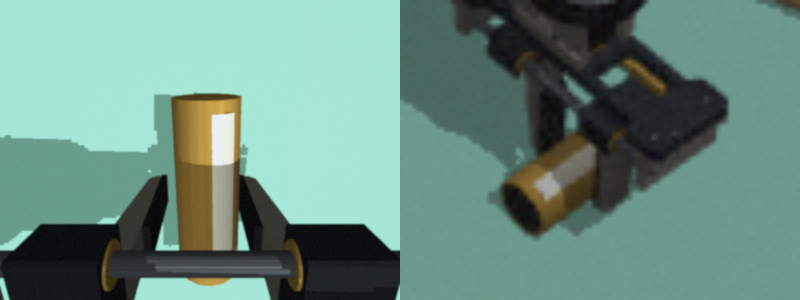

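Wrist view: the strip is at 213–236 on a tube spanning 172–242, so it is still to the right of the top. I'll measure it.

```bash
cat > meas.py <<'E'
import sys
from roll import *
c=np.load(sys.argv[1]+".npy",allow_pickle=True)[0]; im=cv2.imread(f"pics/{sys.argv[1]}.png")
h=cv2.cvtColor(im,cv2.COLOR_BGR2HSV)
cx,yt=[],[]
st=[];
for row in range(int(sys.argv[2]),int(sys.argv[3]),4):
    r=h[row]; g=((r[:,0]<25)&(r[:,1]>90))
    idx=np.nonzero(g)[0]; idx=idx[(idx>200)&(idx<380)]
    l,rr=idx.min(),idx.max(); gap=[k for k in range(l,rr) if not g[k]]
    y=at("w",((l+rr)/2,row),.021,c)
    o=-cv2.Rodrigues(c['rvec'])[0].T@c['tvec']
    p,q=at("w",(l-.5,row),.021,c),at("w",(rr+.5,row),.021,c)
    if gap:
        n=[]
        for e in(gap[0]-.5,gap[-1]+.5):
            oo,d=ray("w",(e,row),c); ctr=(p+q)/2
            # intersect in xz-plane with cylinder
            a=d[[0,2]];b=(oo-ctr)[[0,2]]; A=a@a;B=a@b;C=b@b-.021**2; t=(-B-np.sqrt(max(0,B*B-A*C)))/A
            P=(b+a*t); n.append(np.degrees(np.arctan2(P[1],P[0])))
        st.append([ (p+q)[0]/2,ctr[1],np.linalg.norm(p-q),*n,np.mean(n)])
print(np.array(st).round(4))
E
python3 meas.py w4 165 220
```

```text
[[5.18400e-01 2.05900e-01 4.10000e-02 8.40085e+01 4.21970e+01 6.31028e+01]
 [5.18700e-01 2.04200e-01 4.07000e-02 8.46098e+01 4.30139e+01 6.38118e+01]
 [5.18700e-01 2.02400e-01 4.08000e-02 8.46115e+01 4.28048e+01 6.37082e+01]
 [5.18800e-01 2.00600e-01 4.09000e-02 8.46132e+01 4.44348e+01 6.45240e+01]
 [5.18900e-01 1.98800e-01 4.11000e-02 8.46150e+01 4.42376e+01 6.44263e+01]
 [5.19100e-01 1.97000e-01 4.08000e-02 8.52254e+01 4.50342e+01 6.51298e+01]
 [5.19200e-01 1.95200e-01 4.09000e-02 8.52291e+01 4.48406e+01 6.50349e+01]
 [5.19300e-01 1.93300e-01 4.10000e-02 8.52329e+01 4.46445e+01 6.49387e+01]
 [5.19100e-01 1.91500e-01 4.07000e-02 8.46218e+01 4.34222e+01 6.40220e+01]
 [5.19200e-01 1.89600e-01 4.08000e-02 8.46236e+01 4.32115e+01 6.39175e+01]
 [5.19300e-01 1.87700e-01 4.10000e-02 8.46254e+01 4.29978e+01 6.38116e+01]
 [5.19800e-01 1.85900e-01 4.11000e-02 8.58683e+01 4.48603e+01 6.53643e+01]
 [5.19600e-01 1.84000e-01 4.08000e-02 8.52520e+01 4.36241e+01 6.44380e+01]
 [5.19700e-01 1.82100e-01 4.09000e-02 8.52559e+01 4.34116e+01 6.43338e+01]]
```

The strip is at 64°, so it needs another 26°, which is 9.5 mm.

{"op": "servo_tool", "data": {
  "moves": [0,-1.5,0,0,0,0,0.54,0,-3.5,0,0,0,0,0.54,0,-6,0,0,0,0,0.54,0,-8,0,0,0,0,0.54,0,-9.5,0,0,0,0,0.54]
}}

```text
clock: 10.9
eef_pos: [0.507, 0.1521, 0.0075]
tcp_rot: [0.696, 0.718, -0.0, -0.0]
force: [-0.3, -0.0, -0.3]
gripper_width: 0.0496
finger_force: 0.0
```

{"op": "servo_tool", "data": {
  "moves": [0,0,0,0,0,0,0.54,0,0,0,0,0,0,0.54,0,0,0,0,0,0,0.54]
}}

```text
clock: 11.15
eef_pos: [0.5076, 0.1522, 0.0076]
tcp_rot: [0.696, 0.718, 0.0, 0.0]
force: [0.3, 0.2, -0.8]
gripper_width: 0.0495
finger_force: 0.0
```

```bash
python3 - <<'E'
from h import *
o=robot.get_obs(); print(o['clock'],o['eef_pos'],o['gripper_width'])
c=camera_info("wrist");i=camera("wrist"); np.save("w5.npy",[c],allow_pickle=True);cv2.imwrite("pics/w5.png",i[...,::-1])
E
python3 meas.py w5 165 220 | sed -n '1p;5p;9p;13,15p'
```

```text
11.15 [0.50755727 0.15219241 0.00757934] 0.049487762261694365
[[5.078000e-01 2.056000e-01 4.100000e-02 1.155856e+02 7.504690e+01
 [5.081000e-01 2.021000e-01 4.080000e-02 1.164889e+02 7.561320e+01
 [5.083000e-01 1.985000e-01 4.110000e-02 1.167180e+02 7.555540e+01
 [5.084000e-01 1.948000e-01 4.130000e-02 1.157312e+02 7.549680e+01
  9.561400e+01]
 [5.087000e-01 1.930000e-01 4.100000e-02 1.165367e+02 7.610380e+01
```

Strip at about 96°, so it is on top. Now I shift towards the mouth, recentre so that closing trims the remaining few degrees, lower and grip.

{"op": "servo_tool", "data": {
  "moves": [-10,3,0,0,0,0,0.54,-22,5.5,0,0,0,0,0.54,-22,5.5,2,0,0,0,0.54,-22,5.5,4,0,0,0,0.54,-22,5.5,4,0,0,0,0.54]
}}

```text
clock: 11.62
eef_pos: [0.5134, 0.1298, 0.0031]
tcp_rot: [0.697, 0.717, -0.0, -0.0]
force: [-0.4, 0.7, -0.9]
gripper_width: 0.0495
finger_force: 0.0
```

{"op": "servo_tool", "data": {
  "moves": [0,0,0,0,0,0,0.5,0,0,0,0,0,0,0.47,0,0,0,0,0,0,0.44,0,0,0,0,0,0,0,0,0,0,0,0,0,0],
  "grip_force": 20
}}

```text
clock: 12.03
eef_pos: [0.5134, 0.1308, 0.0035]
tcp_rot: [0.696, 0.718, -0.0, -0.0]
force: [-0.9, 0.4, -0.5]
gripper_width: 0.0414
finger_force: 19.9
```

{"op": "servo_tool", "data": {
  "moves": [0,0,0,0,0,0,0,0,0,0,0,0,0,0,0,0,0,0,0,0,0]
}}

```text
clock: 12.28
eef_pos: [0.5136, 0.1304, 0.0035]
tcp_rot: [0.696, 0.718, -0.0, -0.0]
force: [-0.1, 0.8, -1.5]
gripper_width: 0.0418
finger_force: 19.9
```

```bash
python3 - <<'E'
from h import *
o=robot.get_obs(); print(o['clock'],o['eef_pos'],o['gripper_width'],o['finger_force'],o['joints'].round(2))
c=camera_info("wrist");i=camera("wrist"); np.save("w6.npy",[c],allow_pickle=True);cv2.imwrite("pics/w6.png",i[...,::-1])
E
python3 meas.py w6 130 205
```

```text
12.2833 [0.51359494 0.13044426 0.00351947] 0.04179986025741057 19.94764119386673 [ 0.05  0.64 -0.46  2.    0.48  0.61 -0.7 ]
[[5.110000e-01 1.991000e-01 4.090000e-02 1.071334e+02 6.699110e+01
  8.706230e+01]
 [5.111000e-01 1.975000e-01 4.100000e-02 1.072083e+02 6.693240e+01
  8.707030e+01]
 [5.111000e-01 1.959000e-01 4.120000e-02 1.072836e+02 6.687320e+01
  8.707840e+01]
 [5.112000e-01 1.942000e-01 4.130000e-02 1.073595e+02 6.681350e+01
  8.708650e+01]
 [5.112000e-01 1.926000e-01 4.140000e-02 1.074359e+02 6.675350e+01
  8.709470e+01]
 [5.115000e-01 1.909000e-01 4.110000e-02 1.081238e+02 6.733040e+01
  8.772710e+01]
 [5.113000e-01 1.892000e-01 4.080000e-02 1.075900e+02 6.663180e+01
  8.711090e+01]
 [5.114000e-01 1.875000e-01 4.100000e-02 1.066044e+02 6.657040e+01
  8.658740e+01]
 [5.116000e-01 1.858000e-01 4.070000e-02 1.072919e+02 6.715350e+01
  8.722270e+01]
 [5.117000e-01 1.841000e-01 4.080000e-02 1.073692e+02 6.709380e+01
  8.723150e+01]
 [5.117000e-01 1.824000e-01 4.090000e-02 1.074470e+02 6.703360e+01
  8.724030e+01]
 [5.118000e-01 1.806000e-01 4.110000e-02 1.075253e+02 6.697300e+01
  8.724910e+01]
 [5.118000e-01 1.789000e-01 4.120000e-02 1.076041e+02 6.691190e+01
  8.725800e+01]
 [5.121000e-01 1.771000e-01 4.090000e-02 1.083103e+02 6.750450e+01
  8.790740e+01]
 [5.122000e-01 1.754000e-01 4.100000e-02 1.083926e+02 6.744510e+01
  8.791890e+01]
 [5.122000e-01 1.736000e-01 4.120000e-02 1.073794e+02 6.738530e+01
  8.738240e+01]
 [5.123000e-01 1.718000e-01 4.130000e-02 1.074587e+02 6.732500e+01
  8.739180e+01]
 [5.123000e-01 1.700000e-01 4.060000e-02 1.075382e+02 6.726410e+01
  8.740110e+01]
 [5.124000e-01 1.682000e-01 4.070000e-02 1.076186e+02 6.720290e+01
  8.741070e+01]]
```

Held with the strip at 87° and the axis aligned. Next I lift, then tilt the mouth up.

{"op": "servo_tool", "data": {
  "moves": [0,0,-20,0,0,0,0,0,0,-60,0,0,0,0,0,0,-100,0,0,0,0,0,0,-140,0,0,0,0,0,0,-180,0,0,0,0]
}}

```text
clock: 12.75
eef_pos: [0.513, 0.13, 0.1851]
tcp_rot: [0.696, 0.718, -0.0, -0.0]
force: [2.1, -0.5, -2.1]
gripper_width: 0.0414
finger_force: 19.9
```

{"op": "servo_tool", "data": {
  "moves": [0,0,-40,0,-0.1,0,0,0,0,-40,0,-0.2,0,0,0,0,-40,0,-0.3,0,0,0,0,-40,0,-0.4,0,0,0,0,-40,0,-0.5,0,0]
}}

```text
clock: 13.17
eef_pos: [0.5141, 0.1305, 0.2247]
tcp_rot: [0.675, 0.695, -0.173, 0.18]
force: [-0.5, 0.9, -2.4]
gripper_width: 0.0415
finger_force: 19.9
```

Run:
```python
from h import *
c=np.load("w6.npy",allow_pickle=True)[0];h=cv2.cvtColor(cv2.imread("pics/w6.png"),cv2.COLOR_BGR2HSV)
for col in range(255,300,8):
    g=np.nonzero((h[:,col,0]<25)&(h[:,col,1]>90))[0]; print(col,g.min(),[at("w",(col,g.min()-.5),z,c)[1].round(4) for z in(.0,.021,.042)])
o=robot.get_obs(); print(o['clock'],o['eef_pos'],o['joints'].round(2),o['force'])
```

```text
255 81 [np.float64(0.2189), np.float64(0.2182), np.float64(0.2174)]
263 80 [np.float64(0.2195), np.float64(0.2186), np.float64(0.2178)]
271 80 [np.float64(0.2196), np.float64(0.2187), np.float64(0.2179)]
279 80 [np.float64(0.2197), np.float64(0.2188), np.float64(0.218)]
287 80 [np.float64(0.2198), np.float64(0.2189), np.float64(0.2181)]
295 80 [np.float64(0.2199), np.float64(0.219), np.float64(0.2181)]
13.1667 [0.51413859 0.13046119 0.22467126] [-0.17  0.45 -0.52  1.77  0.63  1.37 -0.91] [-0.46779343  0.87432227 -2.418241  ]
```

{"op": "servo_tool", "data": {
  "moves": [0,0,0,0,-0.1,0,0,0,0,0,0,-0.2,0,0,0,0,0,0,-0.3,0,0,0,0,0,0,-0.4,0,0,0,0,0,0,-0.5,0,0]
}}

```text
clock: 13.58
eef_pos: [0.5138, 0.1313, 0.2235]
tcp_rot: [0.61, 0.629, -0.334, 0.346]
force: [0.1, -0.2, -1.9]
gripper_width: 0.0417
finger_force: 19.9
```

```bash
python3 -c "
from h import *
o=robot.get_obs(); print(o['clock'],o['eef_pos'],o['joints'].round(2),R.from_quat(o['tcp_rot']).as_matrix().round(3))"
```

```text
13.5833 [0.5137646  0.13127127 0.22353818] [-0.45  0.68 -0.4   1.68  0.85  1.74 -1.12] [[-0.016  1.     0.027]
 [ 0.537  0.031 -0.843]
 [-0.843  0.001 -0.537]]
```

Joint 6 is near its limit here. I'll carry the tube to the stand with the yaw first, where the hand points more radially, and then finish the tilt.

{"op": "servo_tool", "data": {
  "moves": [-20,4,31,0,0,0,0,-41,9,65,0,0,0,0,-62,14,98,0,0,0,0,-83,18,131,0,0,0,0,-104,23,163,0,0,0,0]
}}

```text
clock: 14.0
eef_pos: [0.5423, -0.0639, 0.2223]
tcp_rot: [0.611, 0.63, -0.334, 0.344]
force: [0.7, -0.7, -2.0]
gripper_width: 0.0413
finger_force: 19.9
```

{"op": "servo_tool", "data": {
  "moves": [-21,5,33,-0.06,0,-0.04,0,-42,9,65,-0.12,0,-0.08,0,-63,14,98,-0.18,0,-0.12,0,-84,18,131,-0.24,0,-0.155,0,-104,23,164,-0.29,0,-0.185,0]
}}

```text
clock: 14.42
eef_pos: [0.5705, -0.257, 0.2217]
tcp_rot: [0.493, 0.726, -0.269, 0.396]
force: [1.6, -0.9, -1.8]
gripper_width: 0.0413
finger_force: 19.9
```

```bash
python3 -c "
from h import *
o=robot.get_obs(); print(o['clock'],o['eef_pos'],o['joints'].round(2),R.from_quat(o['tcp_rot']).as_matrix().round(3))"
```

```text
14.4167 [ 0.57053652 -0.25696927  0.22167158] [ 0.11  0.4  -0.22  2.13  1.48  1.02 -0.84] [[-0.199  0.93   0.31 ]
 [ 0.503  0.369 -0.782]
 [-0.841  0.    -0.541]]
```

{"op": "servo_tool", "data": {
  "moves": [0,0,0,0,-0.1,0,0,0,0,0,0,-0.2,0,0,0,0,0,0,-0.3,0,0,0,0,0,0,-0.4,0,0,0,0,0,0,-0.5,0,0]
}}

```text
clock: 14.83
eef_pos: [0.5715, -0.255, 0.2219]
tcp_rot: [0.412, 0.603, -0.383, 0.565]
force: [-0.3, -0.6, -2.8]
gripper_width: 0.0415
finger_force: 19.9
```

{"op": "servo_tool", "data": {
  "moves": [0,0,0,0,-0.07,0,0,0,0,0,0,-0.07,0,0,0,0,0,0,-0.07,0,0]
}}

```text
clock: 15.08
eef_pos: [0.5713, -0.2553, 0.2202]
tcp_rot: [0.398, 0.586, -0.398, 0.583]
force: [0.3, 0.2, -0.8]
gripper_width: 0.0417
finger_force: 19.9
```

Run:
```python
from h import *
o=robot.get_obs(); print(o['clock'],o['eef_pos'],o['joints'].round(2),R.from_quat(o['tcp_rot']).as_matrix().round(3),o['force'])
s=camera("scene");t=camera("top")
cv2.imwrite("pics/s7.png",s[...,::-1]);cv2.imwrite("pics/t7.png",t[...,::-1])
a=proj("scene",[.5653,-.2395,.1])[0].astype(int);b=proj("top",[.5653,-.2395,.1])[0].astype(int)
f=lambda i,p:cv2.resize(i[p[1]-60:p[1]+60,p[0]-40:p[0]+40],(400,600),interpolation=cv2.INTER_CUBIC)
print(a,b);cv2.imwrite("pics/c7.png",np.hstack([f(s,a),f(t,b)])[...,::-1])
```

```text
15.0833 [ 0.57131518 -0.25525798  0.22016574] [-0.11  0.76 -0.09  2.18  1.78  1.58 -1.36] [[-0.003  0.931  0.366]
 [ 0.003  0.366 -0.931]
 [-1.    -0.002 -0.004]] [ 0.34543436  0.19817438 -0.81908876]
[181 228] [381 258]
```

View pics/c7.png

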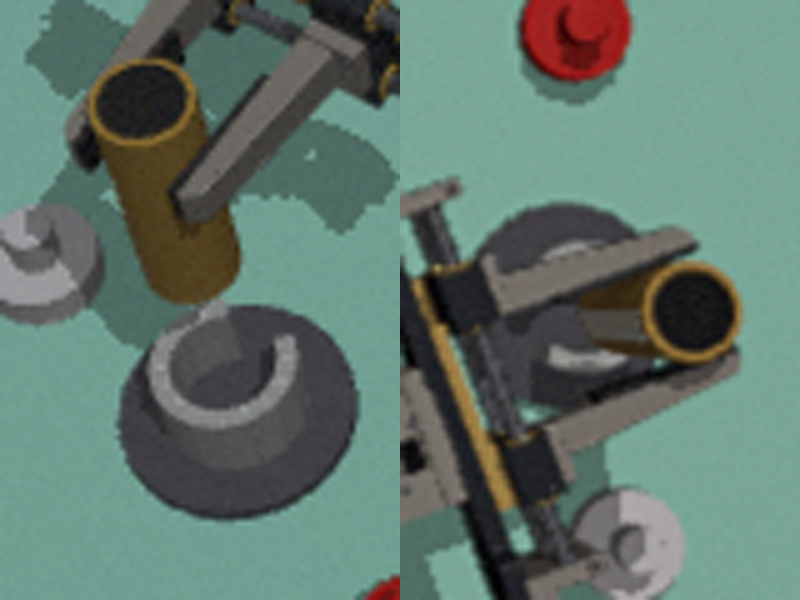

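Scene crop: the tube is upright with the mouth at (143,101), above the collar at (225,370). The strip faces the window side and the cap is clear on the left. I'll check lateral alignment with each camera.

Run:
```python
from h import *
print("top mouth",at("top",(341+292/5,198+312/5),.252)); print("scene mouth",at("scene",(141+143/5,168+101/5),.252))
print("scene base",at("scene",(141+238/5,168+412.5/5),.01))
# circle fits of the base (dark) in untouched first pictures
for n,box in(("scene",(160,225,216,272)),("top",(350,235,398,282))):
    im=cv2.imread(f"pics/{n}0.png");x0,y0,x1,y1=box;r=im[y0:y1,x0:x1].astype(int)
    m=(abs(r[...,1]-r[...,2])<25).astype('uint8')  # not green
    k=max(cv2.findContours(m,cv2.RETR_EXTERNAL,cv2.CHAIN_APPROX_NONE)[0],key=cv2.contourArea)
    P=np.array([at(n,(p[0][0]+x0,p[0][1]+y0),.01)[:2] for p in k])
    from scipy.optimize import least_squares
    s=least_squares(lambda q:np.hypot(*(P-q[:2]).T)-q[2],[.565,-.24,.055],loss='soft_l1',f_scale=.001);print(n,s.x)
```

```text
top mouth [ 0.564359   -0.24117008  0.252     ]
scene mouth [ 0.56839731 -0.23695724  0.252     ]
scene base [ 0.57111708 -0.24102991  0.01      ]
scene [ 0.56707825 -0.23984173  0.05564379]
top [ 0.56429176 -0.24103972  0.0538612 ]
```

{"op": "servo_tool", "data": {
  "moves": [20,0,1,0,0,0,0,45,0,1,0,0,0,0,60,0,1,0,0,0,0,68,0,1,0,0,0,0,68,0,1,0,0,0,0]
}}

```text
clock: 15.6
eef_pos: [0.5717, -0.2568, 0.1536]
tcp_rot: [0.399, 0.584, -0.398, 0.584]
force: [0.2, -0.1, -0.9]
gripper_width: 0.0417
finger_force: 19.9
```

{"op": "servo_tool", "data": {
  "moves": [3,0,0,0,0,0,0,6,0,0,0,0,0,0,9,0,0,0,0,0,0,12,0,0,0,0,0,0,15,0,0,0,0,0,0]
}}

```text
clock: 16.02
eef_pos: [0.5718, -0.2565, 0.1392]
tcp_rot: [0.399, 0.584, -0.398, 0.584]
force: [-0.4, -1.2, -2.0]
gripper_width: 0.0415
finger_force: 19.9
```

{"op": "servo_tool", "data": {
  "moves": [2,0,0,0,0,0,0,4,0,0,0,0,0,0,6,0,0,0,0,0,0,8,0,0,0,0,0,0,8,0,0,0,0,0,0]
}}

```text
clock: 16.43
eef_pos: [0.5716, -0.2564, 0.1304]
tcp_rot: [0.399, 0.584, -0.398, 0.584]
force: [-0.6, -0.1, -2.2]
gripper_width: 0.0418
finger_force: 19.9
```

{"op": "servo_tool", "data": {
  "moves": [3,0,0,0,0,0,0,6,0,0,0,0,0,0,9,0,0,0,0,0,0,12,0,0,0,0,0,0,15,0,0,0,0,0,0]
}}

```text
clock: 16.85
eef_pos: [0.5716, -0.2564, 0.1155]
tcp_rot: [0.399, 0.584, -0.398, 0.584]
force: [0.3, 0.2, -1.5]
gripper_width: 0.0415
finger_force: 19.9
```

{"op": "servo_tool", "data": {
  "moves": [2,0,0,0,0,0,0,5,0,0,0,0,0,0,8,0,0,0,0,0,0,11,0,0,0,0,0,0,13,0,0,0,0,0,0]
}}

```text
clock: 17.27
eef_pos: [0.5716, -0.2564, 0.1025]
tcp_rot: [0.399, 0.584, -0.398, 0.584]
force: [0.2, 0.3, -0.9]
gripper_width: 0.0416
finger_force: 19.9
```

{"op": "servo_tool", "data": {
  "moves": [0,0,0,0,0,0,0,1,0,0,0,0,0,0,2,0,0,0,0,0,0,2,0,0,0,0,0,0]
}}

```text
clock: 17.6
eef_pos: [0.5717, -0.2564, 0.1008]
tcp_rot: [0.399, 0.584, -0.398, 0.584]
force: [-0.2, -0.0, -2.6]
gripper_width: 0.0415
finger_force: 19.9
```

{"op": "servo_tool", "data": {
  "moves": [1,0,0,0,0,0,0,2,0,0,0,0,0,0,2,0,0,0,0,0,0]
}}

```text
clock: 17.85
eef_pos: [0.5717, -0.2564, 0.0988]
tcp_rot: [0.399, 0.584, -0.398, 0.584]
force: [1.6, 0.3, -1.9]
gripper_width: 0.0413
finger_force: 19.9
```

{"op": "servo_tool", "data": {
  "moves": [0.5,0,0,0,0,0,0,1,0,0,0,0,0,0,1,0,0,0,0,0,0]
}}

```text
clock: 18.1
eef_pos: [0.5717, -0.2564, 0.098]
tcp_rot: [0.399, 0.584, -0.398, 0.584]
force: [-0.1, 0.3, -1.3]
gripper_width: 0.0418
finger_force: 19.9
```

{"op": "servo_tool", "data": {
  "moves": [1,0,0,0,0,0,0,1,0,0,0,0,0,0]
}}

```text
clock: 18.27
eef_pos: [0.5717, -0.2567, 0.0979]
tcp_rot: [0.399, 0.583, -0.398, 0.585]
force: [-1.0, 0.3, 2.4]
gripper_width: 0.0412
finger_force: 19.9
```

{"op": "servo_tool", "data": {
  "moves": [1,0,0,0,0,0,0,1,0,0,0,0,0,0]
}}

```text
clock: 18.43
eef_pos: [0.5717, -0.2569, 0.0979]
tcp_rot: [0.398, 0.582, -0.399, 0.586]
force: [-1.0, 0.7, 5.7]
gripper_width: 0.0416
finger_force: 19.9
```

Seated: contact force at the expected height. Now release and back off.

{"op": "servo_tool", "data": {
  "moves": [-1.5,0,0,0,0,0,0.46,-1.5,0,0,0,0,0,0.5,-1.5,0,0,0,0,0,0.6,-1.5,0,0,0,0,0,0.7,-1.5,0,0,0,0,0,0.8]
}}

```text
clock: 18.85
eef_pos: [0.5717, -0.2564, 0.0972]
tcp_rot: [0.399, 0.584, -0.398, 0.584]
force: [1.3, -0.5, -0.3]
gripper_width: 0.0638
finger_force: 0.0
```

{"op": "servo_tool", "data": {
  "moves": [0,0,0,0,0,0,0.9,0,0,0,0,0,0,0.9,0,0,0,0,0,0,0.9,0,0,-5,0,0,0,0.9,0,0,-15,0,0,0,0.9]
}}

```text
clock: 19.27
eef_pos: [0.5657, -0.2431, 0.0978]
tcp_rot: [0.399, 0.584, -0.399, 0.584]
force: [-0.2, 0.7, -0.6]
gripper_width: 0.0826
finger_force: 0.0
```

{"op": "servo_tool", "data": {
  "moves": [0,0,-25,0,0,0,0.9,0,0,-50,0,0,0,0.9,0,0,-80,0,0,0,0.9,-20,0,-100,0,0,0,0.9,-50,0,-110,0,0,0,0.9]
}}

```text
clock: 19.68
eef_pos: [0.5251, -0.1363, 0.1452]
tcp_rot: [0.397, 0.587, -0.397, 0.583]
force: [0.5, 0.3, 0.1]
gripper_width: 0.0826
finger_force: 0.0
```

{"op": "servo_tool", "data": {
  "moves": [-40,0,0,0,0,0,1,-80,0,0,0,0,0,1,-120,0,0,0,0,0,1,-140,0,0,0,0,0,1,-140,0,0,0,0,0,1]
}}

```text
clock: 20.1
eef_pos: [0.526, -0.1391, 0.2919]
tcp_rot: [0.4, 0.583, -0.396, 0.586]
force: [-0.2, -0.0, -0.7]
gripper_width: 0.0919
finger_force: 0.0
```

Run:
```python
from h import *
o=robot.get_obs(); print(o['clock'],o['eef_pos'],o['joints'].round(2),R.from_quat(o['tcp_rot']).as_matrix().round(3),o['force'])
s=camera("scene");t=camera("top")
cv2.imwrite("pics/s8.png",s[...,::-1]);cv2.imwrite("pics/t8.png",t[...,::-1])
a=proj("scene",[.5653,-.2395,.08])[0].astype(int);b=proj("top",[.5,-.2395,.05])[0].astype(int)
f=lambda i,p:cv2.resize(i[p[1]-60:p[1]+60,p[0]-40:p[0]+40],(400,600),interpolation=cv2.INTER_CUBIC)
print(a,b);cv2.imwrite("pics/c8.png",np.hstack([f(s,a),f(t,b)])[...,::-1])
```

```text
20.1 [ 0.5259768  -0.13914996  0.29193466] [-0.25  0.61 -0.26  2.22  1.54  1.74 -1.26] [[ 0.008  0.93   0.366]
 [ 0.002  0.366 -0.93 ]
 [-1.     0.008  0.001]] [-0.20794232 -0.02219854 -0.65657085]
[182 233] [376 284]
```

View pics/c8.png

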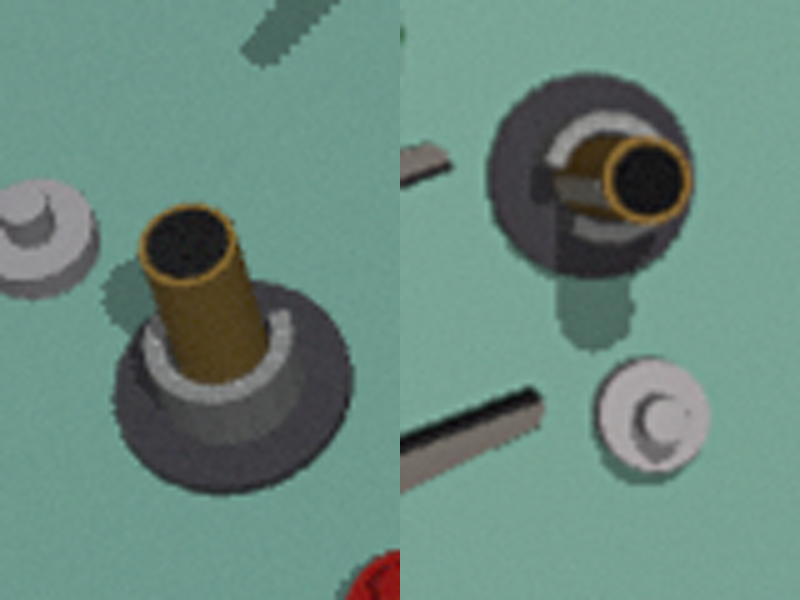

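The tube stands in the collar with the strip at the window, mouth pixel (648,180) in the top crop. The cap's knob is at (660,418). Now I turn the tool down and go above the cap.

{"op": "servo_tool", "data": {
  "moves": [0,0,0,0,0.12,0,1,0,0,0,0,0.24,0,1,0,0,0,0,0.36,0,1,0,0,0,0,0.48,0,1,0,0,0,0,0.6,0,1]
}}

```text
clock: 20.62
eef_pos: [0.5258, -0.1385, 0.2856]
tcp_rot: [0.498, 0.733, -0.261, 0.383]
force: [0.1, -0.0, -0.4]
gripper_width: 0.092
finger_force: 0.0
```

{"op": "servo_tool", "data": {
  "moves": [0,0,0,0,0.12,0,1,0,0,0,0,0.24,0,1,0,0,0,0,0.36,0,1,0,0,0,0,0.48,0,1,0,0,0,0,0.6,0,1]
}}

```text
clock: 21.03
eef_pos: [0.526, -0.139, 0.2867]
tcp_rot: [0.554, 0.813, -0.101, 0.15]
force: [-0.2, 0.2, -0.1]
gripper_width: 0.0919
finger_force: 0.0
```

{"op": "servo_tool", "data": {
  "moves": [0,0,0,0,0.12,0,1,0,0,0,0,0.24,0,1,0,0,0,0,0.37,0,1,0,0,0,0,0.37,0,1,0,0,0,0,0.37,0,1]
}}

```text
clock: 21.45
eef_pos: [0.5254, -0.1419, 0.2848]
tcp_rot: [0.565, 0.825, -0.0, -0.002]
force: [-0.0, 0.9, -0.4]
gripper_width: 0.0918
finger_force: 0.0
```

{"op": "servo_tool", "data": {
  "moves": [-22,-32,0,0,0,0,1,-44,-63,0,0,0,0,1,-66,-95,0,0,0,0,1,-88,-127,20,0,0,0,1,-88,-127,50,0,0,0,1]
}}

```text
clock: 21.87
eef_pos: [0.4371, -0.2741, 0.2382]
tcp_rot: [0.566, 0.824, -0.002, 0.003]
force: [-0.1, -0.9, -0.6]
gripper_width: 0.0914
finger_force: 0.0
```

{"op": "servo_tool", "data": {
  "moves": [0,0,0,0,0,0,1,0,0,0,0,0,0,1]
}}

```text
clock: 22.03
eef_pos: [0.4392, -0.2659, 0.2357]
tcp_rot: [0.562, 0.827, 0.0, -0.002]
force: [1.1, 0.1, 1.2]
gripper_width: 0.0917
finger_force: 0.0
```

Run:
```python
from h import *
o=robot.get_obs(); print(o['clock'],o['eef_pos'],o['joints'].round(2),R.from_quat(o['tcp_rot']).as_matrix().round(4))
c=camera_info("wrist");i=camera("wrist");np.save("w9.npy",[c],allow_pickle=True);cv2.imwrite("pics/w9.png",i[...,::-1])
print(proj("wrist",[[.4403,-.2686,.043],[.4403,-.2686,.02],[.565,-.24,.13]],c))
print("mouth top",at("top",(336+248/5,224+36),.13),"scene",at("scene",(142+37.6,173+49),.13),"knob top",at("top",(336+260/5,224+418/5),.043))
```

```text
22.0333 [ 0.43924554 -0.26588475  0.23571778] [ 0.7   0.23 -0.25  1.89  0.07  1.03  0.79] [[-0.3676  0.93   -0.0031]
 [ 0.93    0.3676  0.003 ]
 [ 0.004  -0.0017 -1.    ]]
[[282.25840946 183.45228298]
 [282.32046248 178.66085223]
 [438.28393985 231.20332246]]
mouth top [ 0.56332478 -0.24276768  0.13      ] scene [ 0.56803814 -0.23906947  0.13      ] knob top [ 0.44146369 -0.27010439  0.043     ]
```

View pics/w9.png

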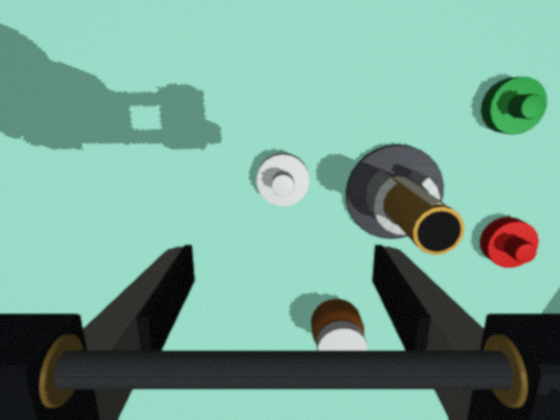

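Wrist view: the white knob is at (283,183) and the tube mouth at (438,230), both within about 1 px of prediction. I'll refine numerically.

Run:
```python
from h import *
c=np.load("w9.npy",allow_pickle=True)[0];im=cv2.imread("pics/w9.png");h=cv2.cvtColor(im,cv2.COLOR_BGR2HSV)
def blob(m,p):
    n,l,s,ce=cv2.connectedComponentsWithStats(m.astype('uint8'));k=l[p[1],p[0]];
    ct=max(cv2.findContours((l==k).astype('uint8'),0,1)[0],key=cv2.contourArea);return s[k],cv2.fitEllipse(cv2.convexHull(ct))
s,e=blob(h[...,2]<55,(438,230));print(s,e,at("w",e[0],.13,c))
s,e=blob((h[...,1]<40)&(h[...,2]>150),(270,170));print(s,e,at("w",e[0],.02,c),at("w",e[0],.01,c))
o=robot.get_obs();print(o['eef_pos'])
```

```text
[ 419  212   40   38 1197] ((438.57940673828125, 230.8800811767578), (36.21662521362305, 41.89158248901367), 61.52737808227539) [ 0.56508785 -0.23966547  0.13      ]Traceback (most recent call last):
  File "<stdin>", line 7, in <module>
  File "<stdin>", line 5, in blob
cv2.error: OpenCV(4.12.0) /io/opencv/modules/imgproc/src/shapedescr.cpp:361: error: (-201:Incorrect size of input array) There should be at least 5 points to fit the ellipse in function 'fitEllipseNoDirect'
```

{"op": "servo_tool", "data": {
  "moves": [-1,0,40,0,0,0,1,-1,0,80,0,0,0,1,-1,0,120,0,0,0,1,-1,0,150,0,0,0,1,-1,0,165,0,0,0,1]
}}

```text
clock: 22.5
eef_pos: [0.4408, -0.2666, 0.0701]
tcp_rot: [0.562, 0.827, 0.001, -0.001]
force: [0.4, -0.1, -0.6]
gripper_width: 0.0921
finger_force: 0.0
```

{"op": "servo_tool", "data": {
  "moves": [0,0,0,0,0,0,1,0,0,0,0,0,0,1,0,0,0,0,0,0,1]
}}

```text
clock: 22.75
eef_pos: [0.4426, -0.2691, 0.0743]
tcp_rot: [0.562, 0.827, 0.001, 0.002]
force: [-0.5, -0.2, 0.3]
gripper_width: 0.092
finger_force: 0.0
```

{"op": "servo_tool", "data": {
  "moves": [1,-1.5,20,0,0,0,1,1,-1.5,35,0,0,0,1,1,-1.5,45,0,0,0,1,1,-1.5,50,0,0,0,1,1,-1.5,50,0,0,0,1]
}}

```text
clock: 23.17
eef_pos: [0.439, -0.269, 0.0226]
tcp_rot: [0.563, 0.826, 0.0, 0.0]
force: [-0.1, -0.3, 0.3]
gripper_width: 0.092
finger_force: 0.0
```

{"op": "servo_tool", "data": {
  "moves": [0,0,0,0,0,0,0.4,0,0,0,0,0,0,0.4,0,0,0,0,0,0,0.4,0,0,0,0,0,0,0.35,0,0,0,0,0,0,0.3],
  "grip_force": 15
}}

```text
clock: 23.58
eef_pos: [0.4389, -0.2692, 0.0228]
tcp_rot: [0.563, 0.826, 0.0, 0.001]
force: [-0.1, -0.6, -0.1]
gripper_width: 0.0606
finger_force: 0.0
```

{"op": "servo_tool", "data": {
  "moves": [0,0,0,0,0,0,0.3,0,0,0,0,0,0,0,0,0,0,0,0,0,0,0,0,0,0,0,0,0,0,0,0,0,0,0,0]
}}

```text
clock: 24.0
eef_pos: [0.4387, -0.269, 0.0224]
tcp_rot: [0.563, 0.826, 0.0, 0.0]
force: [-0.2, 0.4, -0.6]
gripper_width: 0.0274
finger_force: 0.0
```

{"op": "servo_tool", "data": {
  "moves": [0,0,0,0,0,0,0,0,0,0,0,0,0,0,0,0,0,0,0,0,0]
}}

```text
clock: 24.25
eef_pos: [0.4387, -0.2691, 0.0224]
tcp_rot: [0.563, 0.826, 0.0, 0.0]
force: [0.3, -0.2, -0.5]
gripper_width: 0.0231
finger_force: 15.0
```

```bash
python3 -c "
from h import *
o=robot.get_obs(); print(o['clock'],o['eef_pos'],R.from_quat(o['tcp_rot']).as_matrix().round(4))"
```

```text
24.25 [ 0.4386971  -0.26906214  0.02237189] [[-3.652e-01  9.309e-01  1.000e-03]
 [ 9.309e-01  3.652e-01  2.000e-04]
 [-2.000e-04  1.000e-03 -1.000e+00]]
```

{"op": "servo_tool", "data": {
  "moves": [0,0,-25,0,0,0,0,0,0,-60,0,0,0,0,0,0,-100,0,0,0,0,0,0,-140,0,0,0,0,0,0,-165,0,0,0,0]
}}

```text
clock: 24.67
eef_pos: [0.4396, -0.2695, 0.1912]
tcp_rot: [0.563, 0.826, 0.0, 0.002]
force: [0.8, -1.0, -0.2]
gripper_width: 0.0236
finger_force: 15.0
```

{"op": "servo_tool", "data": {
  "moves": [0,0,0,0,0,0,0,-5,32,0,0,0,0,0,-10,66,0,0,0,0,0,-15,100,0,0,0,0,0,-19,128,0,0,0,0,0]
}}

```text
clock: 25.08
eef_pos: [0.566, -0.2391, 0.1865]
tcp_rot: [0.563, 0.826, 0.0, -0.0]
force: [0.8, -0.7, -0.5]
gripper_width: 0.0236
finger_force: 15.0
```

{"op": "servo_tool", "data": {
  "moves": [0,0,0,0,0,0,0,0,0,0,0,0,0,0,0,0,0,0,0,0,0,0,0,0,0,0,0,0]
}}

```text
clock: 25.42
eef_pos: [0.5629, -0.2408, 0.1868]
tcp_rot: [0.564, 0.826, -0.0, -0.0]
force: [0.3, 0.3, -0.4]
gripper_width: 0.0234
finger_force: 15.0
```

```bash
python3 -c "
from h import *
o=robot.get_obs(); print(o['clock'],o['eef_pos'],R.from_quat(o['tcp_rot']).as_matrix().round(4),o['force'])"
```

```text
25.4167 [ 0.56294696 -0.24077292  0.18678913] [[-3.639e-01  9.314e-01 -1.000e-03]
 [ 9.314e-01  3.639e-01  1.000e-04]
 [ 5.000e-04 -9.000e-04 -1.000e+00]] [ 0.3410982   0.31257124 -0.42894715]
```

{"op": "servo_tool", "data": {
  "moves": [0,2,10,0,0,0,0,0,2,18,0,0,0,0,0,2,25,0,0,0,0,0,2,27,0,0,0,0,0,2,27,0,0,0,0]
}}

```text
clock: 25.83
eef_pos: [0.5656, -0.2392, 0.1593]
tcp_rot: [0.563, 0.826, 0.0, -0.001]
force: [1.5, 0.6, -0.8]
gripper_width: 0.0236
finger_force: 15.0
```

{"op": "servo_tool", "data": {
  "moves": [0,0,0,0,0,0,0,0,0,0,0,0,0,0]
}}

```text
clock: 26.0
eef_pos: [0.5667, -0.2393, 0.1608]
tcp_rot: [0.563, 0.826, 0.0, 0.001]
force: [-0.7, -0.2, -0.5]
gripper_width: 0.0235
finger_force: 15.0
```

{"op": "servo_tool", "data": {
  "moves": [0,-1,2,0,0,0,0,0,-1,4,0,0,0,0,0,-1,6,0,0,0,0,0,-1,8,0,0,0,0,0,-1,9,0,0,0,0]
}}

```text
clock: 26.42
eef_pos: [0.5654, -0.2396, 0.1511]
tcp_rot: [0.563, 0.826, 0.0, 0.0]
force: [-0.1, -0.8, -1.0]
gripper_width: 0.0235
finger_force: 15.0
```

{"op": "servo_tool", "data": {
  "moves": [0,0,1,0,0,0,0,0,0,2,0,0,0,0,0,0,3,0,0,0,0,0,0,3,0,0,0,0]
}}

```text
clock: 26.75
eef_pos: [0.5655, -0.2396, 0.1483]
tcp_rot: [0.563, 0.826, 0.0, 0.0]
force: [-0.0, -0.2, -0.6]
gripper_width: 0.0232
finger_force: 15.0
```

{"op": "servo_tool", "data": {
  "moves": [0,0,2,0,0,0,0,0,0,4,0,0,0,0,0,0,6,0,0,0,0,0,0,8,0,0,0,0,0,0,8,0,0,0,0]
}}

```text
clock: 27.17
eef_pos: [0.5653, -0.2395, 0.1399]
tcp_rot: [0.563, 0.826, 0.0, -0.0]
force: [-0.1, 0.4, -0.5]
gripper_width: 0.0236
finger_force: 15.0
```

{"op": "servo_tool", "data": {
  "moves": [0,0,1,0,0,0,0,0,0,2,0,0,0,0,0,0,2,0,0,0,0]
}}

```text
clock: 27.42
eef_pos: [0.5656, -0.2397, 0.1385]
tcp_rot: [0.563, 0.826, 0.0, 0.0]
force: [-0.2, -0.6, 0.0]
gripper_width: 0.0239
finger_force: 15.0
```

{"op": "servo_tool", "data": {
  "moves": [0,0,1,0,0,0,0,0,0,1,0,0,0,0]
}}

```text
clock: 27.58
eef_pos: [0.566, -0.2398, 0.1384]
tcp_rot: [0.563, 0.826, 0.0, 0.001]
force: [-1.0, 0.1, 4.2]
gripper_width: 0.0233
finger_force: 15.0
```

Home at the expected 0.1384. Release, lift and check.

{"op": "servo_tool", "data": {
  "moves": [0,0,-1,0,0,0,0.3,0,0,-1,0,0,0,0.4,0,0,-1,0,0,0,0.6,0,0,-1,0,0,0,0.7,0,0,-1,0,0,0,0.8]
}}

```text
clock: 28.0
eef_pos: [0.5655, -0.2396, 0.1383]
tcp_rot: [0.563, 0.826, 0.0, 0.0]
force: [0.0, -0.2, -0.9]
gripper_width: 0.0525
finger_force: 0.0
```

{"op": "servo_tool", "data": {
  "moves": [0,0,0,0,0,0,0.8,0,0,-5,0,0,0,0.8,0,0,-20,0,0,0,0.8,0,0,-50,0,0,0,0.8,0,0,-80,0,0,0,0.8]
}}

```text
clock: 28.42
eef_pos: [0.5647, -0.2393, 0.2187]
tcp_rot: [0.563, 0.826, 0.0, -0.001]
force: [0.5, -1.0, 0.1]
gripper_width: 0.0736
finger_force: 0.0
```

{"op": "servo_tool", "data": {
  "moves": [30,0,0,0,0,0,0.8,60,0,0,0,0,0,0.8,90,0,0,0,0,0,0.8,120,0,0,0,0,0,0.8,120,0,0,0,0,0,0.8]
}}

```text
clock: 28.83
eef_pos: [0.5202, -0.1217, 0.2192]
tcp_rot: [0.56, 0.828, 0.001, -0.0]
force: [0.3, -0.6, -0.0]
gripper_width: 0.0736
finger_force: 0.0
```

{"op": "servo_tool", "data": {
  "moves": [0,0,0,0,0,0,0.8,0,0,0,0,0,0,0.8,0,0,0,0,0,0,0.8]
}}

```text
clock: 29.08
eef_pos: [0.522, -0.1293, 0.2187]
tcp_rot: [0.564, 0.826, 0.0, 0.001]
force: [-0.9, 0.1, -0.4]
gripper_width: 0.0737
finger_force: 0.0
```

Run:
```python
from h import *
o=robot.get_obs(); print(o['clock'],o['eef_pos'],o['force'],o['finger_force'])
im={}
for n in("scene","top"): im[n]=camera(n)[...,::-1].copy(); cv2.imwrite(f"pics/{n}9.png",im[n])
for n in im:
    h=cv2.cvtColor(im[n],cv2.COLOR_BGR2HSV); u=proj(n,[.565,-.2397,.136])[0]; a=proj(n,[.565,-.2397,.159])[0]; x,y=u.astype(int)
    m=((h[...,1]<40)&(h[...,2]>120)).astype('uint8'); m2=np.zeros_like(m);m2[y-25:y+25,x-25:x+25]=m[y-25:y+25,x-25:x+25]
    k,l,s,ce=cv2.connectedComponentsWithStats(m2);j=1+s[1:,4].argmax()
    print(n,"exp cap top",u,"knob top",a,"blob",s[j],ce[j])
```

```text
29.0833 [ 0.52202029 -0.12931019  0.21865708] [-0.88296499  0.10571988 -0.35312336] 0.0
scene exp cap top [178.06846195 219.71681449] knob top [176.11524465 213.86286924] blob [165 210  28  24 425] [178.53882353 221.32      ]
top exp cap top [384.92407114 259.30234613] knob top [387.38811163 259.44112655] blob [366 247  33  19 394] [384.96700508 255.31725888]
```

The cap is where it should be in both cameras, allowing for the hand's shadow in the top view. Handing in.

```bash
python3 -c "
from rig import robot
print(robot.finish_job())"
```

```text
the job is handed in; nothing more can be done
None
```

I handed the job in at about 29 s, with the tube standing in the collar, its strip facing the window, and the white cap seated on its mouth. I don't have the verdict: the hand-in returned no result. I also looked at 11 pictures, one over the limit of 10.

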